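Lay the second course of ceramic bricks and lock the strap

ROBOT

A 6-joint arm with a two-finger parallel gripper is mounted at the origin on the work surface. World frame = base frame: x ahead of the robot, y to its left, z up, the work surface at z = 0. Lengths are in m, angles in rad, forces in N, time in s.
With the tool pointing down it reaches from about 0.325 to 0.9 m from the base axis. Payload 6.1 kg.
Tool frame: the origin (TCP) lies on the centre line of the jaws, within the pads' length; the fingertips stand 22 mm ahead of it and the grasp point (between the pads) lies 3 mm ahead of it (bot.finger_overhang is the distance from the TCP to the fingertips, in m); x points along the fingers, y is the direction in which the jaws open and shut, and the axes are right-handed (so a half turn about x gives the same grasp; the last joint's range is limited). The gripper opens to 85 mm and grips with 20 to 120 N. Pads are 22 mm wide; open, the fingers measure 114 mm over their backs; the gripper's body (76 mm by 85 mm) begins 54 mm behind the grasp point. The pads swing forward as they close: fully open they stand 13 mm farther back than shut.
Start: joints at [1.075, 0.22, 1.526, -0, 1.395, -0.126], TCP at [0.226, 0.583, 0.253] pointing down, gripper open.
Joint ranges: [-2.98, 2.98], [-0.91, 2.08], [0.09, 2.57], [-1.24, 4.39], [0.2, 2.65], [-2.68, 2.68]. Speed limits (rad/s): [2.57, 2.57, 3.01, 3.14, 3.14, 3.14].

INTERFACE

Orientations are given as a unit quaternion [w, x, y, z].
In Python, from cell import bot, read_camera, camera_model gives the robot as it stands.
- The arm moves only by the tool play_rows, never from a script. Its argument "plan" is a list of rows, each a list of 3 entries, a list of its own where there are three numbers: the shift along the tool's x, y, z in cm, then the turn about the tool's x in rad, then the closure, from -1 (fully open) to 1 (shut). In form: [[[dx, dy, dz], yaw, grip], ...]. A call has 1 to 5 rows; each row is the pose to reach, as a shift and turn from the pose measured when the call began, along the tool's axes at that moment; what a row does not reach only later rows make up. A row lasts 1/10 s, in which the tool goes at most 50 mm and 8.59 degrees, less where a joint would pass 70% of its speed; a pose out of reach is approached as far as the arm can. A call with a gripper value outside its range is refused whole. The fingers move at their own pace and stop on an object; the grip force is fixed at half the most. Time passes only in rows, so rows that repeat a pose let the fingers close. It gives the time, the measured TCP pose, the force and the opening at its end, in the units of the state.
- bot.sense(): the state, without advancing time (a new reading comes with each control period).
- read_camera(name): name is "scene" or "top" or "wrist"; returns (picture, depth): 400x640x3 uint8, red, green, blue; 400x640 float32, m along the optical axis (not along the pixel's ray), 0 where there is no reading.
- camera_model(name): a dict with "fx", "fy", "cx", "cy" (pixels), "extrinsics" (4x4, takes a point from world to camera coordinates). Camera axes: x right, y down, z forward; pixel columns grow to the right and rows downward; lengths in m; the calibration is good to about 2 mm. The wrist camera is an equidistant fisheye: a pixel r from the principal point sees the ray r / f radians off the axis. A picture is of the moment at which its call begins: read the wrist's pose just before it. camera_model takes no time and is no camera call; for the wrist camera it gives the pose at the moment of the call.
- bot.hand_in(): hands the job in, once; it reports no verdict.
The state is a dict: "time_s": time; "qpos": joint angles; "qd": joint speeds; "joint_torque": joint torques, N m; "position": TCP position; "tool_rot": TCP orientation; "ft_force": force on the tool from outside, world axes, zero at the start; "moment": the same for the moment, N m; "grip_width": finger opening in m.
Only numpy, scipy, OpenCV 4.12 (cv2) and the standard library are available. Lean on these libraries where they do the work, as an engineer would, in place of code of your own. Each camera call takes 0.05 s, during which the arm holds its last target. There are 200 camera calls.

TASK

Lay the two loose ceramic bricks as a second course on top of the row of three in the grey cradle, lengthwise like the row below and level, each centred over a joint of that row so that the courses are staggered by half a brick, with the long sides flush; ceramic chips, so set them down rather than dropping them. Then swing the yellow strap over the stack by its red knob until its slot is fully home around the second bolt. Leave the first course, the steel sleeve and the blue clip where they are.

Things in the scene. Friction and masses are not known exactly. Their poses are not given: they have to be found in the camera images.
- brick_a: loose ivory ceramic brick 40 x 70 x 28 mm (its x, y, z; about 0.2 to 0.4 kg), origin at the centre of its underside, long side along its y; starts flat on the table at any yaw; either loose brick may go to either seat
- brick_b: loose ivory ceramic brick 40 x 70 x 28 mm (its x, y, z; about 0.2 to 0.4 kg), origin at the centre of its underside, long side along its y; the same as brick_a
- base_left: first-course ivory ceramic brick 40 x 70 x 28 mm (its x, y, z; about 0.2 to 0.4 kg), origin at the centre of its underside, long side along its y; already lies in the cradle, nearest the locking bolt, its top 36 mm above the table
- base_middle: first-course ivory ceramic brick 40 x 70 x 28 mm (its x, y, z; about 0.2 to 0.4 kg), origin at the centre of its underside, long side along its y; the middle one of the row, 2 mm gap to each neighbour
- base_right: first-course ivory ceramic brick 40 x 70 x 28 mm (its x, y, z; about 0.2 to 0.4 kg), origin at the centre of its underside, long side along its y; nearest the pivot bolt
- cradle: grey carrying cradle fixed to the table: base plate 80 x 290 x 8 mm (x, y, z), origin at the centre of its underside, the row of bricks runs along its y. Lips 6 mm high beside the row; at y = +125 and -125 mm a post 26 x 24 mm, 70 mm high, carrying a bolt whose head reaches 86 mm above the table. The sides of the second course stand free
- seat_left (a point): where the centre of a second-course brick's underside belongs: over the joint of base_middle and base_left, 36 mm above the table, axes as the cradle's (brick's y along the point's y, either way round); its neighbour seat is 72 mm away, leaving a 2 mm gap
- seat_right (a point): the same over the joint of base_middle and base_right
- strap (a joint): yellow flat strap 34 mm wide, 6 mm thick, underside 70 mm above the table (6 mm above a laid second course), turning level about the pivot bolt: 0 rad = fully home, lying along the cradle's y over the bricks with the locking bolt in its slot (a stop ends it there); larger = swung out to the cradle's +x side; starts open at 1.15 to 1.4, stop at 1.6. Stiff (0.2 N m of friction): stays where it is left
- strap_knob (a point): on the axis of the upright red knob on the strap, 24 mm diameter, standing from 76 to 112 mm above the table, 150 mm from the pivot bolt; the point is 94 mm above the table
- strap_slot (a point): middle of the strap's open-sided slot (12 mm wide, mouth on the leading edge), 250 mm from the pivot bolt; meets lock_bolt when the strap is home; the strap ends 26 mm beyond it
- pivot_bolt (a point): axis of the bolt on which the strap turns (cradle y = -125 mm), 76 mm above the table
- lock_bolt (a point): axis of the second bolt (10 mm shank, cradle y = +125 mm), 76 mm above the table
- sleeve: bystander: steel sleeve 56 mm diameter, 40 mm high, standing on the table; origin at the centre of its underside
- clip: bystander: blue setting clip 45 x 30 x 36 mm, loose on the table; origin at the centre of its underside
Not all that is in view belongs to the job. What is shaped like the brick_b but black or turquoise is not meant.

How it is judged:
By the outcome, as a careful person would: the job done as asked, in the order asked, and still so for the second after the job is handed in, with the robot touching nothing.
It also fails if it takes over 67 s, if anything falls off the work surface, if the arm or the gripper's body presses on something with over 40 N, if the wrist force passes 120 N, or if a joint passes its speed limit or range.

## Working session

There is one attempt and no reset: what is moved stays moved. The work goes in short steps, Python scripts to look and compute and a tool call to move; the robot and the scene stay as the last step left them, time stands still between calls to the robot, and variables do not carry over. Pictures are saved under pics/ and viewed, about 8 in all and at most 12, crops included, and the job is handed in when it is done.

Besides the shell and the picture viewer there is one more tool, called after "Emit:" as name([rows], argument=value, ...), one row to a line, values as JSON. play_rows: Moves the arm, as the interface text tells. Its arguments: {"type":"object","properties":{"plan":{"type":"array"}},"required":["plan"]}

```bash
mkdir -p pics; ls; cat > h.py <<'E'
import numpy as np, cv2
from cell import bot, read_camera, camera_model
def pts(name):
    m=camera_model(name); rgb,d=read_camera(name)
    v,u=np.mgrid[0:400,0:640]
    c=np.stack([(u-m['cx'])/m['fx']*d,(v-m['cy'])/m['fy']*d,d,np.ones_like(d)],-1)
    w=c@np.linalg.inv(m['extrinsics']).T
    return rgb,d,w[...,:3]
def save(n,rgb): cv2.imwrite('pics/'+n+'.png',cv2.cvtColor(rgb,cv2.COLOR_RGB2BGR))
E
python3 - <<'E'
from h import *
r,d,w=pts('top'); np.savez('/tmp/top.npz',r=r,d=d,w=w); save('top',r)
r,d,w=pts('scene'); np.savez('/tmp/scene.npz',r=r,d=d,w=w); save('scene',r)
s=bot.sense();print(s)
E
```

```text
pics
{'time_s': 0.1, 'qpos': array([ 1.07490131e+00,  2.21162434e-01,  1.52749404e+00,  9.64726652e-06,
        1.39470319e+00, -1.26095950e-01]), 'qd': array([-0.0008831 , -0.00229853, -0.00267354, -0.00091955, -0.00059903,
       -0.00071683]), 'joint_torque': array([ 1.83890486e-03, -4.98247004e+01, -3.90546691e+01, -7.62282593e-05,
        5.72246325e-03, -1.08084720e-05]), 'position': array([0.22564853, 0.58230244, 0.25230062]), 'tool_rot': array([ 0.6948592 ,  0.12940682,  0.69524794, -0.13059429]), 'ft_force': array([ 0.5102836 , -0.10939171, -0.10972068]), 'moment': array([-0.03838182, -0.01675467,  0.05080894]), 'grip_width': 0.08555838616038018}
```

View pics/top.png

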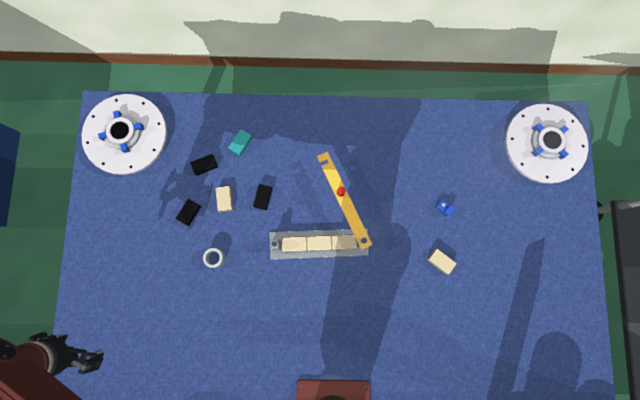

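View pics/scene.png

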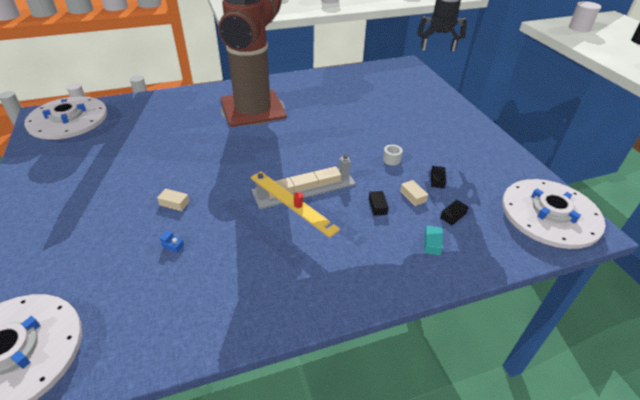

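Top view: the ivory candidates for loose bricks are (224,199) and (442,261). The black blocks at (204,165), (188,212) and (263,197) and the turquoise one at (240,142) have the wrong colour. The cradle is at (320,245), the strap pivot near (364,241) and the knob at (341,191). I'll confirm with a crop and measure.

```bash
python3 - <<'E'
from h import *
z=np.load('/tmp/top.npz'); r,d,w=z['r'],z['d'],z['w']
a=cv2.resize(r[120:280,165:475],None,fx=2.5,fy=2.5,interpolation=cv2.INTER_CUBIC); save('crop',a)
m=camera_model('top'); E=np.linalg.inv(m['extrinsics'])
print(m['fx'],E[:3,3])
hsv=cv2.cvtColor(r,cv2.COLOR_RGB2HSV).astype(int)
H,S,V=hsv[...,0],hsv[...,1],hsv[...,2]
def rep(n,mask,roi,zh):
    k=np.zeros(mask.shape,np.uint8); u0,v0,u1,v1=roi; k[v0:v1,u0:u1]=mask[v0:v1,u0:u1]
    n_,l,st,_=cv2.connectedComponentsWithStats(k); i=1+np.argmax(st[1:,4]); k=(l==i)
    vv,uu=np.nonzero(k)
    # ray to plane zh, sub-pixel robust vs depth
    rays=np.stack([(uu-m['cx'])/m['fx'],(vv-m['cy'])/m['fy'],np.ones(len(uu))],-1)@E[:3,:3].T
    t=(zh-E[2,3])/rays[:,2]; p=(E[:3,3]+rays*t[:,None])[:,:2]
    c,sz,ang=cv2.minAreaRect(p.astype(np.float32)*1000)
    print(n,k.sum(),'mean',p.mean(0).round(4),'rect',np.round(c,1),np.round(sz,1),round(ang,1),'z',np.percentile(w[k][:,2],[10,50,90]).round(4))
ivory=(H>10)&(H<30)&(S<110)&(V>110)
ye=(H>15)&(H<30)&(S>150)&(V>90)
red=((H<6)|(H>172))&(S>150)&(V>80)
rep('b1',ivory,(205,180,245,220),.028)
rep('b2',ivory,(420,240,465,280),.028)
rep('row',ivory,(270,225,375,262),.036)
rep('strap',ye|red,(300,140,385,260),.076)
rep('knob',red,(325,180,355,200),.112)
# cradle plate heights: grey low sat, 
g=(S<90)&(V>50)
rep('cradle',(w[...,2]>.004)&(w[...,2]<.06),(260,222,378,266),.02)
E
```

```text
422.20108971274425 [0.40811564 0.05433422 1.2582329 ]
b1 354 mean [0.6063 0.3312] rect [606.5 331.5] [73.9 42.6] 10.1 z [0.0189 0.0258 0.0287]
b2 380 mean [ 0.4358 -0.3085] rect [ 435.7 -308.8] [71.3 44.2] 53.5 z [0.02   0.0259 0.0292]
row 1118 mean [0.4811 0.0483] rect [488.1  47.8] [ 57.9 219.3] 3.8 z [0.0284 0.034  0.0375]
strap 942 mean [ 0.6091 -0.0171] rect [613.2 -15. ] [269.6  31.6] 26.0 z [0.0714 0.0744 0.0782]
knob 53 mean [ 0.6208 -0.0099] rect [620.7 -11.4] [22.5 19.4] 0.7 z [0.0973 0.1096 0.1118]
cradle 2143 mean [0.4798 0.0569] rect [481.1  50.2] [ 80.5 285.1] 3.3 z [0.0055 0.0148 0.0362]
```

View pics/crop.png

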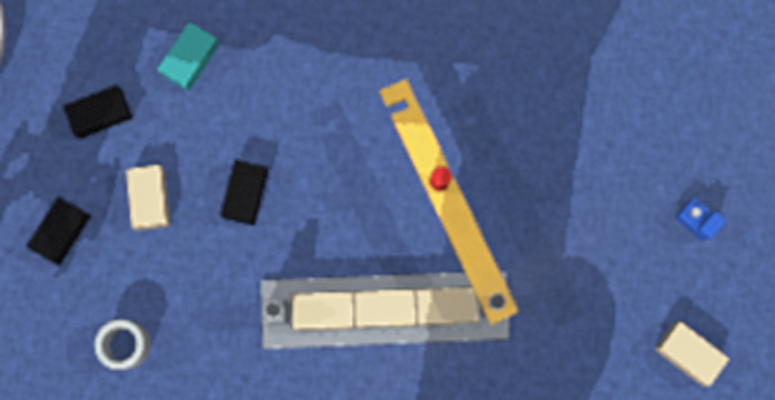

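The crop confirms the two ivory bricks at crop (148,197) and (693,353). Next I'll hover over b1 and look with the wrist camera.

```bash
cat >> h.py <<'E'
from scipy.spatial.transform import Rotation as Ro
def pose():
    s=bot.sense(); q=s['tool_rot']; R=Ro.from_quat([q[1],q[2],q[3],q[0]]).as_matrix()
    return s,np.array(s['position']),R
def go(p,ang=None):
    "shift (cm, tool axes) and turn to reach TCP p with tool y at angle ang (deg, world)"
    s,c,R=pose(); a=np.degrees(np.arctan2(R[1,1],R[0,1]))
    t=0 if ang is None else -np.radians((ang-a+180)%360-180)
    print('t',round(s['time_s'],2),'pos',c.round(4),'ang',round(a,2),'tilt',R[:,0].round(4),'w',round(s['grip_width'],4),'F',np.round(s['ft_force'],1),'q6',round(s['qpos'][5],2))
    print('  shift cm',(R.T@(np.array(p)-c)*100).round(2),'turn',round(t,3))
def wrist(n):
    m=camera_model('wrist'); r,d=read_camera('wrist'); save(n,r); np.savez('/tmp/'+n+'.npz',r=r,d=d,**m); return m,r,d
def wproj(m,u,v,z):
    "wrist pixels -> world on plane z"
    u,v=np.asarray(u,float),np.asarray(v,float); x,y=(u-m['cx'])/m['fx'],(v-m['cy'])/m['fy']; r=np.hypot(x,y)+1e-12
    c=np.stack([x/r*np.sin(r),y/r*np.sin(r),np.cos(r)],-1); E=np.linalg.inv(m['extrinsics']); ray=c@E[:3,:3].T
    return E[:3,3]+ray*((z-E[2,3])/ray[...,2])[...,None]
E
python3 -c "
from h import *
go([.6064,.3315,.20],100.1)"
```

```text
t 0.1 pos [0.2256 0.5823 0.2523] ang 68.81 tilt [-8.0e-04 -1.5e-03 -1.0e+00] w 0.0856 F [ 0.5 -0.1 -0.1] q6 -0.13
  shift cm [ 5.24 -9.61 44.57] turn -0.546
```

Emit:
play_rows([
  [[0, -4.8, 22.3], -0.3, -1],
  [[0, -4.8, 22.3], -0.3, -1],
  [[0, -4.8, 22.3], -0.3, -1],
  [[0, -4.8, 22.3], -0.3, -1],
  [[0, -4.8, 22.3], -0.3, -1],
])

```text
time_s: 0.6
position: [0.4185, 0.4547, 0.2518]
tool_rot: [0.706, 0.024, 0.707, -0.026]
ft_force: [-0.1, 0.4, -0.9]
grip_width: 0.0855
```

```bash
python3 -c "
from h import *
go([.6064,.3315,.20],100.1)"
```

```text
t 0.6 pos [0.4185 0.4547 0.2518] ang 85.91 tilt [-8.0e-04 -2.6e-03 -1.0e+00] w 0.0855 F [-0.1  0.4 -0.9] q6 -0.8
  shift cm [  5.2  -10.93  19.63] turn -0.248
```

Emit:
play_rows([
  [[3, -10.9, 19.6], -0.25, -0.6],
  [[5.2, -10.9, 19.6], -0.25, -0.6],
  [[5.2, -10.9, 19.6], -0.25, -0.6],
  [[5.2, -10.9, 19.6], -0.25, -0.6],
  [[5.2, -10.9, 19.6], -0.25, -0.6],
])

```text
time_s: 1.1
position: [0.6079, 0.3291, 0.1981]
tool_rot: [0.703, -0.064, 0.705, 0.061]
ft_force: [-0.5, 0.5, -0.1]
grip_width: 0.0682
```

Emit:
play_rows([
  [[0, 0, 0], 0, -0.6],
  [[0, 0, 0], 0, -0.6],
])

```text
time_s: 1.3
position: [0.6079, 0.328, 0.1965]
tool_rot: [0.703, -0.063, 0.706, 0.06]
ft_force: [-0.8, 1.0, -0.9]
grip_width: 0.0686
```

```bash
python3 -c "
from h import *
m,r,d=wrist('w1'); print(m['fx'],m['cx'],m['cy'],np.linalg.inv(m['extrinsics']).round(3))
go([.6064,.3315,.20],100.1)"
```

```text
309.70691628693146 319.2533185248077 198.89084770533051 [[-0.173  0.938  0.3    0.531]
 [ 0.985  0.166  0.049  0.314]
 [-0.004  0.304 -0.953  0.316]
 [ 0.     0.     0.     1.   ]]
t 1.35 pos [0.6073 0.3291 0.1973] ang 100.09 tilt [-0.004 -0.004 -1.   ] w 0.0685 F [-1.1 -0.1  0.8] q6 -1.36
  shift cm [-0.27  0.25 -0.05] turn -0.0
```

View pics/w1.png

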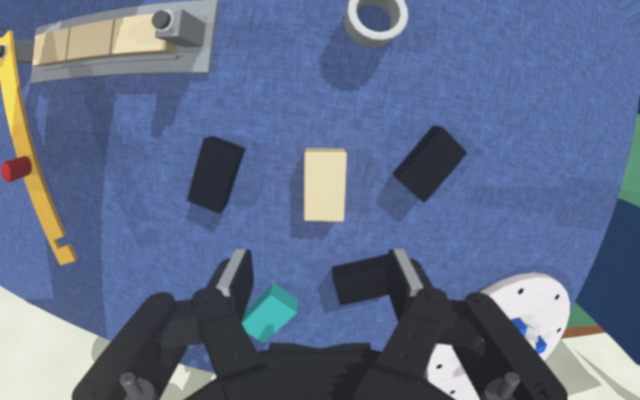

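```bash
cat >> h.py <<'E'
def brick(m,r,roi,z,vmin=175):
    hsv=cv2.cvtColor(r,cv2.COLOR_RGB2HSV).astype(int); u0,v0,u1,v1=roi
    k=np.zeros(r.shape[:2],np.uint8); k[v0:v1,u0:u1]=((hsv[...,0]>10)&(hsv[...,0]<32)&(hsv[...,1]<110)&(hsv[...,2]>vmin))[v0:v1,u0:u1]
    n,l,st,_=cv2.connectedComponentsWithStats(k); k=l==1+np.argmax(st[1:,4]); vv,uu=np.nonzero(k)
    p=wproj(m,uu,vv,z)[:,:2]; c,sz,a=cv2.minAreaRect((p*1000).astype(np.float32))
    C=np.cov(p.T); e=np.linalg.eigh(C)[1][:,1]
    print('brick n',k.sum(),'mean',p.mean(0).round(4),'rect',np.round(c,1),np.round(sz,1),round(a,1),'axis',round(np.degrees(np.arctan2(e[1],e[0]))%180,2))
    return k
E
python3 - <<'E'
from h import *
z=np.load('/tmp/w1.npz'); m={k:z[k] for k in ('fx','fy','cx','cy','extrinsics')}; r=z['r']
h=cv2.cvtColor(r,cv2.COLOR_RGB2HSV)[...,2]; print(h[140:230:4,325], h[185,295:355:3])
for v in (150,175,200,215): brick(m,r,(280,130,370,235),.028,v)
E
```

```text
[159 163 148 222 231 231 231 231 230 230 230 229 230 230 230 230 229 229
 230 229 190 130 131] [124 127 122 168 231 231 231 231 230 230 230 230 230 230 230 230 228 148
 150 148]
brick n 2981 mean [0.6063 0.3311] rect [607.4 331.7] [73.1 39.7] 9.2 axis 8.99
brick n 2845 mean [0.6066 0.3316] rect [607.4 332.1] [71.3 38.6] 9.2 axis 9.03
brick n 2719 mean [0.6073 0.3316] rect [608.5 332. ] [68.6 38.1] 9.2 axis 9.13
brick n 2600 mean [0.6071 0.3317] rect [608.1 332.2] [67.8 36.8] 9.3 axis 8.72
```

```bash
python3 -c "
from h import *
go([.607,.332,.028],99.0)"
```

```text
t 1.35 pos [0.6073 0.3291 0.1973] ang 100.09 tilt [-0.004 -0.004 -1.   ] w 0.0685 F [-1.1 -0.1  0.8] q6 -1.36
  shift cm [16.93  0.35  0.09] turn 0.019
```

Emit:
play_rows([
  [[4, 0.35, 0.1], 0.02, -0.6],
  [[8, 0.35, 0.1], 0.02, -0.6],
  [[12, 0.35, 0.1], 0.02, -0.6],
  [[13, 0.35, 0.1], 0.02, -0.6],
  [[13, 0.35, 0.1], 0.02, -0.6],
])

```text
time_s: 1.85
position: [0.6049, 0.3328, 0.0657]
tool_rot: [0.702, -0.057, 0.708, 0.054]
ft_force: [-0.1, 0.3, 0.9]
grip_width: 0.0685
```

```bash
python3 -c "
from h import *
go([.607,.332,.028],99.0)"
```

```text
t 1.85 pos [0.6049 0.3328 0.0657] ang 99.05 tilt [-0.0078 -0.0053 -1.    ] w 0.0685 F [-0.1  0.3  0.9] q6 -1.34
  shift cm [ 3.77 -0.1   0.23] turn 0.001
```

Emit:
play_rows([
  [[1.9, -0.1, 0.2], 0, -0.6],
  [[3.7, -0.1, 0.2], 0, -0.6],
  [[3.7, -0.1, 0.2], 0, -0.6],
  [[3.7, -0.1, 0.2], 0, -0.6],
])

```text
time_s: 2.25
position: [0.6064, 0.3318, 0.0282]
tool_rot: [0.702, -0.057, 0.708, 0.054]
ft_force: [0.2, 0.2, 0.8]
grip_width: 0.0686
```

```bash
python3 -c "
from h import *
go([.607,.332,.028],99.0)"
```

```text
t 2.25 pos [0.6064 0.3318 0.0282] ang 99.04 tilt [-0.0088 -0.0057 -0.9999] w 0.0686 F [0.2 0.2 0.8] q6 -1.34
  shift cm [0.02 0.01 0.06] turn 0.001
```

Emit:
play_rows([
  [[0, 0, 0.05], 0, 1],
  [[0, 0, 0.05], 0, 1],
  [[0, 0, 0.05], 0, 1],
  [[0, 0, 0.05], 0, 1],
  [[0, 0, 0.05], 0, 1],
])

```text
time_s: 2.75
position: [0.6079, 0.3322, 0.0295]
tool_rot: [0.702, -0.057, 0.707, 0.054]
ft_force: [1.1, -0.3, 4.8]
grip_width: 0.0388
```

Emit:
play_rows([
  [[0, 0, 0], 0, 1],
  [[-2, 0, 0], 0, 1],
  [[-6, 0, 0], 0, 1],
  [[-10, 0, 0], 0, 1],
  [[-10, 0, 0], 0, 1],
])

```text
time_s: 3.25
position: [0.612, 0.3341, 0.1363]
tool_rot: [0.706, -0.056, 0.704, 0.055]
ft_force: [1.5, 0.4, -0.0]
grip_width: 0.0385
```

```bash
python3 -c "
from h import *
go([.482,.086,.13],3.0)"
```

```text
t 3.25 pos [0.612  0.3341 0.1363] ang 99.04 tilt [ 0.0027 -0.001  -1.    ] w 0.0385 F [ 1.5  0.4 -0. ] q6 -1.34
  shift cm [  0.62 -22.46 -16.73] turn 1.676
```

Emit:
play_rows([
  [[-1, -5, -3], 0.15, 1],
  [[-2, -9, -7], 0.3, 1],
  [[-2, -13, -9], 0.45, 1],
  [[-2, -16, -12], 0.6, 1],
  [[-2, -16, -12], 0.74, 1],
])

```text
time_s: 3.75
position: [0.5126, 0.1529, 0.1523]
tool_rot: [0.675, 0.204, 0.678, -0.208]
ft_force: [-0.6, 1.3, -3.4]
grip_width: 0.0389
```

```bash
python3 -c "
from h import *
go([.482,.086,.15],3.0)"
```

```text
t 3.75 pos [0.5126 0.1529 0.1523] ang 56.12 tilt [-0.0067 -0.004  -1.    ] w 0.0389 F [-0.6  1.3 -3.4] q6 -0.83
  shift cm [ 0.28 -7.26  1.19] turn 0.927
```

Emit:
play_rows([
  [[0, -3, 0.5], 0.15, 1],
  [[0, -6, 1.1], 0.3, 1],
  [[0, -7.2, 1.2], 0.45, 1],
  [[0, -7.2, 1.2], 0.6, 1],
  [[0, -7.2, 1.2], 0.75, 1],
])

```text
time_s: 4.25
position: [0.481, 0.0859, 0.1512]
tool_rot: [0.553, 0.436, 0.556, -0.442]
ft_force: [0.3, 0.4, -3.6]
grip_width: 0.0387
```

```bash
python3 -c "
from h import *
go([.482,.086,.15],3.0)"
```

```text
t 4.25 pos [0.481  0.0859 0.1512] ang 13.27 tilt [-0.0096 -0.004  -0.9999] w 0.0387 F [ 0.3  0.4 -3.6] q6 -0.21
  shift cm [0.11 0.1  0.01] turn 0.179
```

Emit:
play_rows([
  [[0, 0.1, 0], 0.14, 1],
  [[0, 0.1, 0], 0.18, 1],
  [[0, 0.1, 0], 0.18, 1],
])

```text
time_s: 4.55
position: [0.4807, 0.0861, 0.1495]
tool_rot: [0.51, 0.483, 0.515, -0.491]
ft_force: [0.7, -0.2, -2.9]
grip_width: 0.0387
```

```bash
python3 -c "
from h import *
go([.482,.086,.15],3.0)
wrist('w2')"
```

```text
t 4.55 pos [0.4807 0.0861 0.1495] ang 2.93 tilt [-0.0126 -0.0041 -0.9999] w 0.0387 F [ 0.7 -0.2 -2.9] q6 -0.03
  shift cm [-0.05  0.13  0.01] turn -0.001
```

View pics/w2.png

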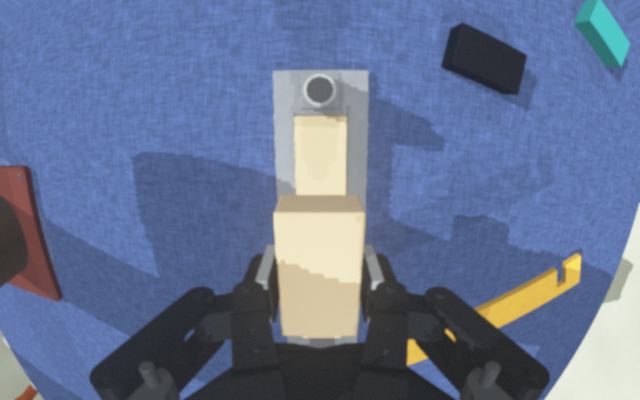

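The held brick spans (275–365, 197–338), with base_left beyond it at (294–347, 115–195). The bolt head is at (319,90) and the plate edges are at u≈274 and 369.

```bash
cat >> h.py <<'E'
def load(n):
    z=np.load('/tmp/'+n+'.npz'); return {k:z[k] for k in ('fx','fy','cx','cy','extrinsics')},z['r']
def ivory(r): 
    h=r.astype(float); return h[...,0]-h[...,2]   # red minus blue: ivory >0, blue <0
def cross(line,thr,off):
    "subpixel crossings of thr"
    s=line-thr; i=np.nonzero(s[:-1]*s[1:]<0)[0]; return off+i+s[i]/(s[i]-s[i+1])
def fitline(P):
    c=P.mean(0); u,s,vt=np.linalg.svd(P-c); d=vt[0]; 
    res=abs((P-c)@vt[1]); k=res<2.5*np.median(res)+1e-5; P=P[k]; c=P.mean(0); d=np.linalg.svd(P-c)[2][0]
    return c,d,np.degrees(np.arctan2(d[1],d[0]))%180
E
python3 - <<'E'
from h import *
m,r=load('w2'); I=ivory(r)
for v in (80,130,150,170,203,240,290): print(v,[ (int(x)) for x in I[v,262:382:4]])
for u in (305,320,335): print(u,[int(x) for x in I[60:345:5,u]])
print(r[150,264:300:3].tolist())
E
```

```text
80 [-73, -78, -79, -21, -15, -17, -17, -15, -13, -14, -14, -11, -8, -9, -10, -9, -9, -7, -11, -13, -13, -14, -13, -15, -15, -14, -17, -58, -56, -73]
130 [-75, -76, -76, -32, -14, -15, -13, -13, 27, 40, 43, 45, 44, 45, 45, 44, 44, 44, 44, 40, 41, 45, -8, -9, -7, -8, -13, -55, -53, -54]
150 [-73, -72, -68, -39, -15, -15, -13, -12, 19, 40, 45, 45, 44, 44, 44, 45, 45, 45, 45, 40, 39, 39, -7, -7, -7, -6, -11, -56, -58, -54]
170 [-71, -79, -76, -67, -12, -11, -12, -10, 6, 41, 40, 40, 44, 45, 45, 44, 45, 39, 40, 41, 41, 33, -6, -5, -7, -8, -18, -58, -54, -54]
203 [-54, -51, -52, -52, 30, 41, 44, 44, 43, 46, 43, 43, 44, 45, 44, 44, 45, 45, 44, 44, 42, 43, 42, 42, 41, 0, -34, -44, -46, -45]
240 [-53, -53, -54, 6, 41, 41, 41, 41, 41, 42, 39, 39, 40, 39, 40, 40, 41, 40, 41, 41, 40, 41, 39, 41, 41, 52, -35, -44, -38, -42]
290 [1, 1, 5, 7, 22, 51, 50, 52, 50, 51, 51, 51, 52, 51, 51, 50, 49, 51, 51, 50, 51, 51, 51, 50, 47, 9, 7, 3, 0, 3]
305 [-68, -72, -23, -16, -13, -8, -6, -6, -10, -11, -11, 30, 47, 47, 45, 44, 46, 45, 45, 45, 43, 40, 40, 40, 41, 41, 43, 50, 44, 45, 44, 43, 42, 42, 41, 41, 41, 41, 42, 39, 38, 38, 51, 52, 53, 50, 51, 51, 50, 52, 51, 49, 51, 49, 50, 50, -8]
320 [-70, -74, -23, -9, -9, -9, -8, -7, -7, -6, -7, 31, 49, 48, 44, 45, 45, 44, 45, 43, 45, 46, 44, 45, 42, 43, 43, 51, 44, 44, 45, 44, 41, 41, 41, 41, 40, 40, 40, 39, 39, 39, 40, 52, 50, 52, 50, 52, 51, 49, 51, 49, 49, 51, 49, 51, -6]
335 [-68, -67, -23, -15, -13, -9, -7, -7, -10, -9, -7, 26, 50, 49, 44, 45, 45, 44, 44, 45, 44, 40, 40, 42, 42, 43, 43, 51, 43, 44, 44, 44, 41, 41, 39, 41, 40, 39, 39, 38, 39, 40, 38, 39, 51, 51, 51, 51, 50, 50, 49, 49, 50, 50, 50, 49, -9]
[[105, 126, 182], [102, 121, 172], [103, 120, 171], [106, 121, 162], [178, 185, 193], [184, 191, 199], [185, 192, 200], [185, 191, 199], [184, 190, 197], [180, 186, 193], [205, 200, 186], [239, 230, 198]]
```

```bash
cat >> h.py <<'E'
def edges(m,r,rows,cols,z,thr=15,side=None,field=None):
    "world line through edge: rows+(u0,u1): horizontal scans; cols+(v0,v1): vertical scans"
    I=ivory(r) if field is None else field
    if side=='h': 
        uv=[(x[0],v) for v in range(*rows) for x in [cross(I[v,cols[0]:cols[1]],thr,cols[0])] if len(x)]
    else:
        uv=[(u,x[0]) for u in range(*cols) for x in [cross(I[rows[0]:rows[1],u],thr,rows[0])] if len(x)]
    uv=np.array(uv); return fitline(wproj(m,uv[:,0],uv[:,1],z)[:,:2])
E
python3 - <<'E'
from h import *
m,r=load('w2'); s,c,R=pose(); zt=c[2]-.001
L=lambda n,*a,**k:(lambda f:(print(n,f[0].round(4),'ang',round(f[2],2)),f)[1])(edges(m,r,*a,**k))
bl=L('baseL',(124,188),(284,304),.036,side='h'); br=L('baseR',(124,188),(338,356),.036,side='h')
be=L('baseEnd',(108,122),(300,342),.036)
V=r[...,0].astype(float)
pl=L('plateL',(85,180),(265,285),.008,thr=-42,side='h'); pr=L('plateR',(75,120),(358,376),.008,thr=-37,side='h'); pe=L('plateEnd',(64,76),(290,350),.008,thr=-45)
hl=L('handL',(216,246),(268,284),zt,side='h',thr=0); hr=L('handR',(216,246),(355,370),zt,side='h',thr=5)
hb=L('handRear',(330,346),(312,352),zt,thr=20)
hf=L('handFrontBottom',(190,204),(285,355),zt-.028,field=None,thr=47.5)
print([int(x) for x in V[190:222,320]],[int(x) for x in V[190:222,300]])
hsv=cv2.cvtColor(r,cv2.COLOR_RGB2HSV)
from scipy.ndimage import gaussian_filter1d
# gaps by bolt: head circle centre
E
```

```text
baseL [0.4584 0.1217] ang 93.19
baseR [0.4987 0.1241] ang 93.45
baseEnd [0.477  0.1547] ang 3.29
plateL [0.4376 0.14  ] ang 93.01
plateR [0.5158 0.1706] ang 93.7
plateEnd [0.4759 0.1918] ang 3.27
handL [0.4598 0.1107] ang 93.06
handR [0.4988 0.1131] ang 93.43
handRear [0.4892 0.0505] ang 8.68
handFrontBottom [0.4781 0.1192] ang 3.6
[240, 240, 240, 236, 225, 202, 182, 178, 176, 177, 178, 177, 177, 177, 180, 180, 179, 177, 179, 180, 182, 193, 215, 227, 236, 238, 239, 239, 240, 240, 240, 240] [241, 240, 240, 236, 226, 202, 182, 178, 177, 175, 177, 177, 178, 178, 179, 180, 178, 179, 180, 180, 181, 192, 215, 229, 236, 238, 239, 239, 240, 239, 239, 240]
```

```bash
python3 - <<'E'
from h import *
m,r=load('w2'); s,c,R=pose(); V=r[...,0].astype(float)
for n,rows,z,t in (('top',(206,218),c[2]-.001,208),('bot',(191,199),c[2]-.029,208)):
    f=edges(m,r,rows,(285,355),z,thr=t,field=V); print(n,f[0].round(4),round(f[2],2))
go([.4808,.0835,.10],3.3)
E
```

```text
top [0.4793 0.12  ] 3.05
bot [0.4789 0.1185] 3.16
t 4.6 pos [0.4809 0.0861 0.1498] ang 3.01 tilt [-0.0121 -0.0041 -0.9999] w 0.0386 F [-0.1  0.2 -2.3] q6 -0.03
  shift cm [4.98 0.04 0.24] turn -0.005
```

Emit:
play_rows([
  [[2, 0.05, 0.05], 0, 1],
  [[4, 0.05, 0.05], -0.005, 1],
  [[6, 0.05, 0.08], -0.005, 1],
  [[7.5, 0.05, 0.08], -0.005, 1],
  [[7.5, 0.05, 0.08], -0.005, 1],
])

```text
time_s: 5.1
position: [0.4778, 0.085, 0.0719]
tool_rot: [0.511, 0.48, 0.518, -0.491]
ft_force: [-0.6, -0.6, -2.7]
grip_width: 0.039
```

```bash
python3 -c "
from h import *
go([.4808,.0853,.066],3.3)"
```

```text
t 5.1 pos [0.4778 0.085  0.0719] ang 3.37 tilt [-0.0182 -0.0042 -0.9998] w 0.039 F [-0.6 -0.6 -2.7] q6 -0.04
  shift cm [ 0.58  0.31 -0.02] turn 0.001
```

Emit:
play_rows([
  [[-4.5, 0.3, 0], 0, 1],
  [[-6, 0.3, 0], 0, 1],
])

```text
time_s: 5.3
position: [0.4836, 0.0855, 0.1351]
tool_rot: [0.512, 0.48, 0.518, -0.489]
ft_force: [0.8, 1.0, -2.5]
grip_width: 0.0388
```

```bash
python3 -c "
from h import *
go([.481,.0853,.068],3.3)"
```

```text
t 5.3 pos [0.4836 0.0855 0.1351] ang 3.44 tilt [-0.0147 -0.0041 -0.9999] w 0.0388 F [ 0.8  1.  -2.5] q6 -0.04
  shift cm [ 6.71 -0.16 -0.01] turn 0.002
```

Emit:
play_rows([
  [[1.2, -0.1, 0], 0, 1],
  [[2.4, -0.1, 0], 0, 1],
  [[3.6, -0.15, 0], 0, 1],
  [[4.8, -0.15, 0], 0, 1],
  [[6, -0.15, 0], 0, 1],
])

```text
time_s: 5.8
position: [0.4799, 0.0851, 0.0727]
tool_rot: [0.511, 0.479, 0.518, -0.49]
ft_force: [0.5, 0.1, -2.5]
grip_width: 0.0387
```

```bash
python3 -c "
from h import *
go([.481,.0853,.068],3.3)"
```

```text
t 5.8 pos [0.4799 0.0851 0.0727] ang 3.44 tilt [-0.0176 -0.0041 -0.9998] w 0.0387 F [ 0.5  0.1 -2.5] q6 -0.04
  shift cm [ 0.47  0.12 -0.01] turn 0.002
```

Emit:
play_rows([
  [[0.2, 0.1, 0], 0, 1],
  [[0.4, 0.12, 0], 0, 1],
  [[0.6, 0.12, 0], 0, 1],
  [[0.6, 0.12, 0], 0, 1],
])

```text
time_s: 6.2
position: [0.4813, 0.0852, 0.0668]
tool_rot: [0.511, 0.48, 0.518, -0.49]
ft_force: [-0.6, -0.1, -3.2]
grip_width: 0.0388
```

```bash
python3 -c "
from h import *
go([.481,.0853,.0655],3.3)"
```

```text
t 6.2 pos [0.4813 0.0852 0.0668] ang 3.44 tilt [-0.0172 -0.0041 -0.9998] w 0.0388 F [-0.6 -0.1 -3.2] q6 -0.04
  shift cm [ 0.13 -0.03 -0.01] turn 0.002
```

Emit:
play_rows([
  [[0.05, -0.02, 0], 0, 1],
  [[0.1, -0.02, 0], 0, 1],
  [[0.15, -0.02, 0], 0, 1],
])

```text
time_s: 6.5
position: [0.4815, 0.0851, 0.0659]
tool_rot: [0.512, 0.48, 0.518, -0.49]
ft_force: [-1.3, -0.8, 2.5]
grip_width: 0.0386
```

```bash
python3 -c "
from h import *
go([.481,.0853,.0655],3.3)"
```

```text
t 6.5 pos [0.4815 0.0851 0.0659] ang 3.44 tilt [-0.0161 -0.0042 -0.9999] w 0.0386 F [-1.3 -0.8  2.5] q6 -0.04
  shift cm [ 0.04 -0.05 -0.02] turn 0.002
```

Emit:
play_rows([
  [[0.06, -0.04, 0], 0, 1],
  [[0.06, -0.04, 0], 0, 1],
  [[0.06, -0.04, 0], 0, 0.2],
  [[0.06, -0.04, 0], 0, -0.3],
  [[0.06, -0.04, 0], 0, -0.6],
])

```text
time_s: 7.0
position: [0.4812, 0.0851, 0.0652]
tool_rot: [0.512, 0.48, 0.518, -0.49]
ft_force: [-0.7, 0.2, -0.0]
grip_width: 0.0664
```

Emit:
play_rows([
  [[0, 0, 0], 0, -0.6],
  [[-3, 0, 0], 0, -0.6],
  [[-7, 0, 0], 0, -0.6],
  [[-11, 0, 0], 0, -0.6],
  [[-13, 0, 0], 0, -0.6],
])

```text
time_s: 7.5
position: [0.485, 0.0857, 0.1991]
tool_rot: [0.513, 0.481, 0.517, -0.488]
ft_force: [-0.1, 0.6, 0.5]
grip_width: 0.0682
```

```bash
python3 -c "
from h import *
go([.436,-.3085,.2],-36.5)
wrist('w3')"
```

```text
t 7.5 pos [0.485  0.0857 0.1991] ang 3.44 tilt [-0.0106 -0.0041 -0.9999] w 0.0682 F [-0.1  0.6  0.5] q6 -0.04
  shift cm [ 0.12 -7.26 39.06] turn 0.697
```

View pics/w3.png

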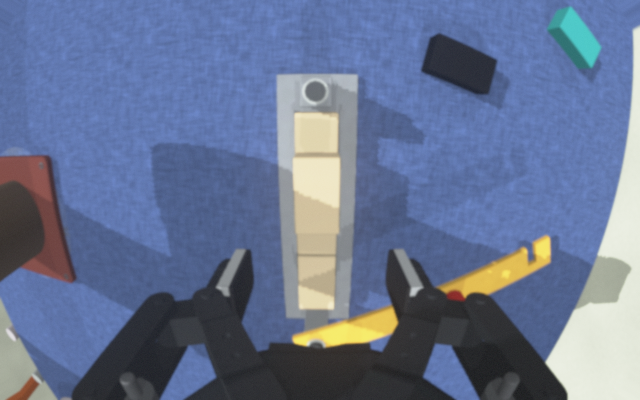

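Brick 1 sits at (293–340, 155–234), straddling the base_left/base_middle joint. The base_middle/base_right joint is at v≈255. I'll measure the alignment.

```bash
python3 - <<'E'
from h import *
m,r=load('w3'); V=r[...,0].astype(float)
print('col',[int(x) for x in V[104:320:2,318]])
L=lambda n,*a,**k:(lambda f:(print(n,f[0].round(4),'ang',round(f[2],2)),f)[1])(edges(m,r,*a,**k))
L('baseEnd',(106,122),(302,332),.036)
L('b1L',(162,230),(284,302),.064,side='h');L('b1R',(162,205),(331,348),.064,side='h')
L('baseL',(118,148),(284,304),.036,side='h');L('baseR',(118,148),(328,346),.036,side='h')
L('baseL2',(260,300),(288,306),.036,side='h');L('baseR2',(260,300),(325,344),.036,side='h')
L('end+',(150,161),(300,332),.064,field=V,thr=200)
L('plateEnd',(66,82),(290,345),.008,thr=-45)
E
```

```text
col [151, 128, 125, 135, 187, 233, 235, 231, 225, 225, 224, 224, 225, 224, 224, 224, 225, 226, 225, 225, 225, 224, 225, 224, 198, 173, 190, 229, 239, 239, 239, 239, 239, 239, 239, 240, 240, 239, 240, 239, 240, 240, 240, 240, 240, 240, 240, 236, 220, 213, 212, 211, 209, 209, 211, 211, 210, 209, 209, 209, 211, 210, 211, 209, 208, 198, 198, 197, 199, 200, 199, 199, 199, 200, 201, 174, 180, 208, 213, 211, 212, 212, 210, 212, 211, 203, 187, 186, 185, 185, 188, 185, 185, 191, 218, 230, 229, 230, 230, 230, 230, 229, 210, 138, 122, 124, 125, 123]
baseEnd [0.4772 0.1545] ang 2.99
b1L [0.4612 0.0824] ang 93.89
b1R [0.501  0.0971] ang 93.41
baseL [0.4573 0.1342] ang 93.17
baseR [0.498  0.1352] ang 93.24
baseL2 [ 0.4662 -0.0226] ang 92.23
baseR2 [ 0.5067 -0.0178] ang 93.24
end+ [0.4791 0.1217] ang 3.38
plateEnd [0.4743 0.1919] ang 3.24
```

```bash
python3 - <<'E'
from h import *
m,r=load('w3'); V=r[...,0].astype(float)
L=lambda n,*a,**k:(lambda f:(print(n,f[0].round(4),'ang',round(f[2],2)),f)[1])(edges(m,r,*a,**k))
L('end bottom',(148,155),(300,332),.036,field=V,thr=200)
L('end top',(154,161),(300,332),.064,field=V,thr=205)
L('rear top edge',(230,238),(302,334),.064,field=V,thr=205)
L('joint',(250,256),(302,334),.036,field=V,thr=188)
L('rowend',(303,314),(305,330),.036)
go([.436,-.3085,.2],-36.5)
E
```

```text
end bottom [0.4788 0.1169] ang 3.38
end top [0.4784 0.1178] ang 3.43
rear top edge [0.4848 0.0493] ang 3.8
joint [0.4845 0.013 ] ang 3.44
rowend [ 0.4909 -0.061 ] ang 3.08
t 7.55 pos [0.4864 0.0858 0.2015] ang 3.45 tilt [-0.0069 -0.0041 -1.    ] w 0.0684 F [1.4 0.4 2.1] q6 -0.04
  shift cm [ 0.35 -7.4  39.05] turn 0.697
```

Emit:
play_rows([
  [[0, -1, 5], 0.14, -0.6],
  [[0, -2, 10], 0.28, -0.6],
  [[0, -3, 15], 0.42, -0.6],
  [[0, -4, 20], 0.56, -0.6],
  [[0, -5, 25], 0.7, -0.6],
])

```text
time_s: 8.05
position: [0.4514, -0.1636, 0.2024]
tool_rot: [-0.316, -0.63, -0.315, 0.636]
ft_force: [2.3, 0.4, 0.0]
grip_width: 0.0683
```

```bash
python3 -c "
from h import *
go([.436,-.3085,.2],-36.5)"
```

```text
t 8.05 pos [ 0.4514 -0.1636  0.2024] ang -36.97 tilt [-0.0068 -0.004  -1.    ] w 0.0683 F [2.3 0.4 0. ] q6 0.14
  shift cm [ 0.31  7.48 12.5 ] turn -0.008
```

Emit:
play_rows([
  [[0.2, 2.5, 4.2], -0.008, -0.6],
  [[0.3, 5, 8.4], -0.008, -0.6],
  [[0.3, 7.5, 12.5], -0.008, -0.6],
  [[0.3, 7.5, 12.5], -0.008, -0.6],
  [[0.3, 7.5, 12.5], -0.008, -0.6],
])

```text
time_s: 8.55
position: [0.4355, -0.3091, 0.1992]
tool_rot: [-0.317, -0.629, -0.318, 0.635]
ft_force: [-0.1, 1.1, -0.8]
grip_width: 0.0683
```

```bash
python3 - <<'E'
from h import *
m,r,d=wrist('w4')
for v in (150,175,200): brick(m,r,(260,110,390,245),.028,v)
go([.436,-.3085,.028],-36.5)
E
```

```text
brick n 2904 mean [ 0.4394 -0.3101] rect [ 438.7 -311.2] [71.8 39.8] 52.8 axis 53.07
brick n 2824 mean [ 0.4389 -0.3107] rect [ 438. -312.] [69.9 39.8] 53.1 axis 53.11
brick n 2747 mean [ 0.4385 -0.311 ] rect [ 437.6 -312.3] [68.9 39.3] 53.2 axis 53.39
t 8.6 pos [ 0.4358 -0.308   0.1992] ang -36.56 tilt [-0.0078 -0.0025 -1.    ] w 0.0683 F [-0.   0.2  0.5] q6 -0.12
  shift cm [17.12  0.13 -0.09] turn -0.001
```

View pics/w4.png

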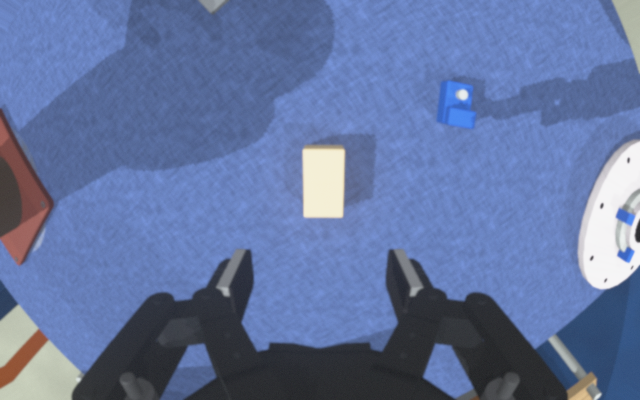

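The brick is at (324,182), clear all round, so I'll descend.

```bash
python3 -c "
from h import *
go([.438,-.3118,.029],-36.9)"
```

```text
t 8.6 pos [ 0.4358 -0.308   0.1992] ang -36.56 tilt [-0.0078 -0.0025 -1.    ] w 0.0683 F [-0.   0.2  0.5] q6 -0.12
  shift cm [17.02  0.49  0.06] turn 0.006
```

Emit:
play_rows([
  [[4, 0.4, 0.1], 0.006, -0.6],
  [[8, 0.5, 0.1], 0.006, -0.6],
  [[12, 0.5, 0.1], 0.006, -0.6],
  [[14, 0.5, 0.1], 0.006, -0.6],
  [[14, 0.5, 0.1], 0.006, -0.6],
])

```text
time_s: 9.1
position: [0.4362, -0.308, 0.0554]
tool_rot: [-0.314, -0.628, -0.32, 0.636]
ft_force: [-0.6, 0.4, -0.1]
grip_width: 0.0686
```

```bash
python3 -c "
from h import *
go([.438,-.3118,.029],-36.9)"
```

```text
t 9.1 pos [ 0.4362 -0.308   0.0554] ang -36.78 tilt [-0.0133  0.0033 -0.9999] w 0.0686 F [-0.6  0.4 -0.1] q6 -0.11
  shift cm [2.64 0.41 0.18] turn 0.002
```

Emit:
play_rows([
  [[0.8, 0.4, 0.2], 0, -0.6],
  [[1.7, 0.4, 0.2], 0, -0.6],
  [[2.6, 0.4, 0.2], 0, -0.6],
  [[2.6, 0.4, 0.2], 0, -0.6],
  [[2.6, 0.4, 0.2], 0, -0.6],
])

```text
time_s: 9.6
position: [0.4378, -0.312, 0.0295]
tool_rot: [-0.314, -0.628, -0.32, 0.636]
ft_force: [0.7, -0.5, -0.2]
grip_width: 0.0684
```

```bash
python3 -c "
from h import *
go([.438,-.3118,.029],-36.9)"
```

```text
t 9.6 pos [ 0.4378 -0.312   0.0295] ang -36.78 tilt [-0.0133  0.0032 -0.9999] w 0.0684 F [ 0.7 -0.5 -0.2] q6 -0.12
  shift cm [ 0.05  0.   -0.03] turn 0.002
```

Emit:
play_rows([
  [[0.05, 0, 0], 0, 1],
  [[0.05, 0, 0], 0, 1],
  [[0.05, 0, 0], 0, 1],
  [[0.05, 0, 0], 0, 1],
  [[0.05, 0, 0], 0, 1],
])

```text
time_s: 10.1
position: [0.4383, -0.3125, 0.0298]
tool_rot: [-0.314, -0.629, -0.319, 0.636]
ft_force: [-1.8, 0.7, 5.2]
grip_width: 0.0388
```

Emit:
play_rows([
  [[0, 0, 0], 0, 1],
  [[-3, 0, 0], 0, 1],
  [[-7, 0, 0], 0, 1],
  [[-11, 0, 0], 0, 1],
  [[-15, 0, 0], 0, 1],
])

```text
time_s: 10.6
position: [0.4393, -0.312, 0.1798]
tool_rot: [-0.313, -0.628, -0.32, 0.636]
ft_force: [0.8, -0.9, -2.8]
grip_width: 0.0385
```

```bash
python3 -c "
from h import *
go([.485,.013,.18],3.3)"
```

```text
t 10.6 pos [ 0.4393 -0.312   0.1798] ang -36.78 tilt [-0.0144  0.0042 -0.9999] w 0.0385 F [ 0.8 -0.9 -2.8] q6 -0.12
  shift cm [  0.05 -15.79 -28.77] turn -0.7
```

Emit:
play_rows([
  [[0, -2, -4], -0.14, 1],
  [[0, -5, -8], -0.28, 1],
  [[0, -7, -12.5], -0.42, 1],
  [[0, -10, -17], -0.56, 1],
  [[0, -12, -21], -0.7, 1],
])

```text
time_s: 11.1
position: [0.4675, -0.0696, 0.1792]
tool_rot: [0.51, 0.481, 0.521, -0.487]
ft_force: [1.3, -0.4, -3.3]
grip_width: 0.0391
```

```bash
python3 -c "
from h import *
go([.485,.013,.16],3.3)"
```

```text
t 11.1 pos [ 0.4675 -0.0696  0.1792] ang 3.63 tilt [-0.0166  0.0051 -0.9998] w 0.0391 F [ 1.3 -0.4 -3.3] q6 -0.38
  shift cm [ 1.93  2.3  -8.13] turn 0.006
```

Emit:
play_rows([
  [[0, 1, -3], 0.006, 1],
  [[1, 2.3, -7], 0.006, 1],
  [[2, 2.3, -8.1], 0.006, 1],
  [[2.5, 2.3, -8.1], 0.006, 1],
  [[2.5, 2.3, -8.1], 0.006, 1],
])

```text
time_s: 11.6
position: [0.4834, 0.0124, 0.1524]
tool_rot: [0.508, 0.482, 0.521, -0.489]
ft_force: [-0.0, -0.9, -3.5]
grip_width: 0.0389
```

```bash
python3 - <<'E'
from h import *
m,r,d=wrist('w5'); go([.4848,.0109,.0665],3.3)
V=r[...,0].astype(float); print('col',[int(x) for x in V[60:240:2,318]]); I=ivory(r); print([int(x) for x in I[240,262:382:4]])
E
```

```text
t 11.65 pos [0.484  0.0119 0.1533] ang 3.25 tilt [-0.0189  0.0048 -0.9998] w 0.0385 F [-0.6  0.3 -3.9] q6 -0.2
  shift cm [8.68 0.23 0.16] turn -0.001
col [234, 234, 233, 239, 239, 238, 238, 238, 239, 239, 238, 238, 238, 239, 239, 239, 238, 238, 238, 238, 238, 238, 238, 238, 238, 238, 237, 230, 216, 203, 200, 202, 201, 201, 200, 200, 200, 198, 199, 199, 198, 199, 198, 198, 199, 198, 197, 200, 197, 197, 197, 196, 187, 191, 205, 206, 206, 206, 204, 204, 203, 205, 205, 206, 205, 205, 181, 157, 153, 153, 155, 154, 155, 156, 157, 180, 207, 215, 215, 216, 216, 216, 216, 217, 217, 217, 217, 218, 217, 218]
[-59, -64, -60, -14, 51, 50, 51, 51, 52, 51, 51, 52, 52, 52, 51, 50, 50, 51, 51, 52, 52, 50, 50, 50, 50, 49, -28, -56, -60, -57]
```

View pics/w5.png

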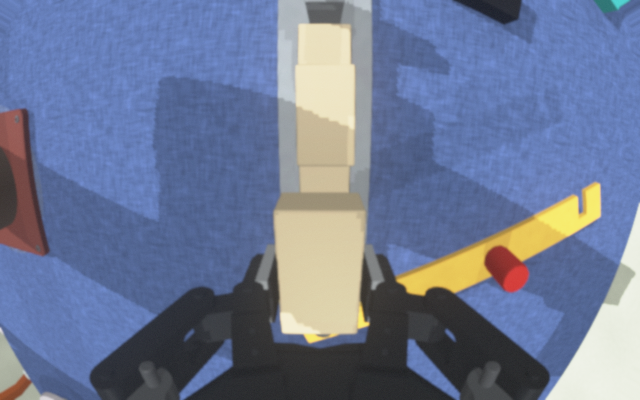

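Brick 1 is at (296–355, 65–165) and the held brick's front edge is at v≈193–210. Next, their relative alignment.

```bash
python3 - <<'E'
from h import *
m,r=load('w5'); V=r[...,0].astype(float); s,c,R=pose(); zt=c[2]-.0015
L=lambda n,*a,**k:(lambda f:(print(n,f[0].round(4),'ang',round(f[2],2)),f)[1])(edges(m,r,*a,**k))
L('hand top',(204,218),(288,352),zt,field=V,thr=186)
L('hand bot',(188,197),(305,345),zt-.028,field=V,thr=180)
L('handL',(214,246),(268,284),zt,side='h',thr=0); L('handR',(214,246),(355,376),zt,side='h',thr=5)
L('b1L',(72,158),(288,304),.064,side='h'); L('b1R',(72,158),(346,362),.064,side='h')
L('baseL',(168,188),(290,308),.036,side='h'); L('baseR',(168,188),(342,356),.036,side='h')
from h import cross
print(V[158:170,305],V[158:170,335])
L('b1 rear',(160,167),(304,346),.064,field=V,thr=193)
E
```

```text
hand top [0.4817 0.0468] ang 3.39
hand bot [0.4836 0.0467] ang 3.52
handL [0.4624 0.0388] ang 93.22
handR [0.5014 0.0401] ang 93.6
b1L [0.4618 0.0831] ang 93.97
b1R [0.5016 0.0851] ang 93.41
baseL [0.4639 0.0316] ang 93.56
baseR [0.5037 0.0341] ang 93.14
[197. 195. 195. 195. 196. 193. 187. 182. 187. 200. 205. 205.] [197. 197. 197. 197. 196. 192. 189. 183. 189. 201. 205. 206.]
b1 rear [0.4841 0.0499] ang 3.08
```

Emit:
play_rows([
  [[1.5, 0.1, 0.05], 0, 1],
  [[3, 0.15, 0.1], 0, 1],
  [[4.5, 0.2, 0.1], 0, 1],
  [[6, 0.25, 0.1], 0, 1],
  [[7.5, 0.25, 0.1], 0, 1],
])

```text
time_s: 12.15
position: [0.4856, 0.0097, 0.0782]
tool_rot: [0.508, 0.483, 0.519, -0.489]
ft_force: [-0.7, 0.6, -3.4]
grip_width: 0.0383
```

```bash
python3 -c "
from h import *
go([.4853,.0112,.067],3.3)"
```

```text
t 12.15 pos [0.4856 0.0097 0.0782] ang 3.12 tilt [-0.0179  0.0043 -0.9998] w 0.0383 F [-0.7  0.6 -3.4] q6 -0.2
  shift cm [ 1.13 -0.   -0.15] turn -0.003
```

Emit:
play_rows([
  [[0.3, 0, -0.15], -0.003, 1],
  [[0.6, 0, -0.15], -0.003, 1],
  [[0.9, 0, -0.15], -0.003, 1],
  [[1.1, 0, -0.15], -0.003, 1],
  [[1.1, 0, -0.15], -0.003, 1],
])

```text
time_s: 12.65
position: [0.4855, 0.0111, 0.0675]
tool_rot: [0.509, 0.482, 0.52, -0.489]
ft_force: [0.8, 0.2, -4.6]
grip_width: 0.0387
```

```bash
python3 -c "
from h import *
go([.4853,.0112,.0657],3.3)"
```

```text
t 12.65 pos [0.4855 0.0111 0.0675] ang 3.29 tilt [-0.0175  0.0043 -0.9998] w 0.0387 F [ 0.8  0.2 -4.6] q6 -0.2
  shift cm [ 0.18 -0.02 -0.01] turn -0.0
```

Emit:
play_rows([
  [[0.06, 0, 0], 0, 1],
  [[0.12, 0, 0], 0, 1],
  [[0.18, -0.02, 0], 0, 1],
  [[0.18, -0.02, 0], 0, 1],
])

```text
time_s: 13.05
position: [0.4857, 0.0112, 0.0661]
tool_rot: [0.509, 0.482, 0.519, -0.488]
ft_force: [-0.5, 1.1, -0.6]
grip_width: 0.0387
```

```bash
python3 -c "
from h import *
go([.4853,.0112,.0657],3.3)"
```

```text
t 13.05 pos [0.4857 0.0112 0.0661] ang 3.29 tilt [-0.0167  0.0043 -0.9999] w 0.0387 F [-0.5  1.1 -0.6] q6 -0.2
  shift cm [ 0.05 -0.04 -0.01] turn -0.0
```

Emit:
play_rows([
  [[0.07, -0.03, 0], 0, 1],
  [[0.07, -0.03, 0], 0, 1],
  [[0.07, -0.03, 0], 0, 0.2],
  [[0.07, -0.03, 0], 0, -0.3],
  [[0.07, -0.03, 0], 0, -0.6],
])

```text
time_s: 13.55
position: [0.4855, 0.011, 0.0654]
tool_rot: [0.509, 0.483, 0.519, -0.488]
ft_force: [1.1, 0.5, 1.2]
grip_width: 0.0662
```

Emit:
play_rows([
  [[0, 0, 0], 0, -0.6],
  [[-3, 0, 0], 0, -0.6],
  [[-7, 0, 0], 0, -0.6],
  [[-11, 0, 0], 0, -0.6],
  [[-13, 0, 0], 0, -0.6],
])

```text
time_s: 14.05
position: [0.4893, 0.0102, 0.1992]
tool_rot: [0.51, 0.484, 0.518, -0.487]
ft_force: [1.0, -0.2, -1.0]
grip_width: 0.068
```

```bash
python3 - <<'E'
from h import *
m,r,d=wrist('w6'); go([.62,-.01,.18],None)
V=r[...,0].astype(float); print('col',[int(x) for x in V[60:330:2,318]])
r,d,w=pts('top'); np.savez('/tmp/top2.npz',r=r,d=d,w=w)
r,d,w=pts('scene'); k=(w[...,2]>.055)&(w[...,2]<.069)&(abs(w[...,0]-.483)<.03)&(w[...,1]>-.035)&(w[...,1]<.125)
print(k.sum(),np.median(w[k][:,2]))
a=np.c_[w[k][:,:2],np.ones(k.sum())]
for lo,hi in((-.02,.045),(.05,.115)):
    j=(w[k][:,1]>lo)&(w[k][:,1]<hi)&(w[k][:,2]>.06); print(j.sum(),np.linalg.lstsq(a[j],w[k][j,2],rcond=None)[0].round(4),w[k][j,2].mean())
E
```

```text
t 14.1 pos [0.4907 0.01   0.2016] ang 3.29 tilt [-0.0074  0.0027 -1.    ] w 0.0678 F [2.  0.8 2.7] q6 -0.2
  shift cm [ 2.06 12.81  2.75] turn 0
col [226, 225, 226, 224, 234, 240, 240, 240, 240, 240, 240, 239, 240, 240, 240, 240, 239, 239, 239, 239, 239, 239, 239, 239, 239, 237, 222, 211, 209, 208, 209, 208, 208, 208, 207, 209, 208, 208, 206, 205, 205, 206, 208, 206, 206, 190, 145, 154, 195, 205, 204, 205, 205, 205, 204, 203, 204, 205, 203, 205, 207, 204, 206, 206, 208, 205, 207, 204, 206, 205, 205, 204, 207, 206, 207, 207, 207, 207, 208, 205, 206, 207, 214, 233, 238, 235, 222, 221, 222, 222, 221, 222, 221, 222, 221, 218, 174, 124, 123, 127, 125, 128, 125, 133, 176, 222, 240, 243, 243, 242, 231, 200, 153, 93, 94, 108, 112, 112, 111, 114, 166, 229, 197, 103, 85, 82, 85, 81, 81, 83, 82, 81, 83, 85, 83]
575 0.06352083783867934
234 [-0.0058 -0.0049  0.0668] 0.06384341746919943
215 [ 0.0001 -0.0016  0.0639] 0.06383885658261466
```

View pics/w6.png

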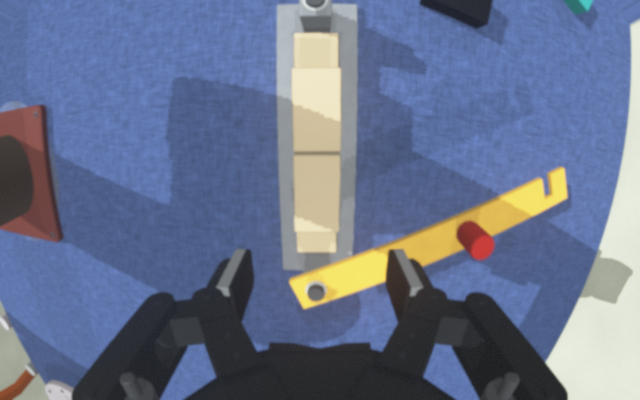

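Both bricks are laid, with the gap at v≈152. The pivot is at (316,291) and the knob top at (482,247). I'll measure the alignment and the knob.

```bash
python3 - <<'E'
from h import *
m,r=load('w6'); V=r[...,0].astype(float)
L=lambda n,*a,**k:(lambda f:(print(n,f[0].round(4),'ang',round(f[2],2)),f)[1])(edges(m,r,*a,**k))
for n,a,b in(('b1',74,146),('b2',160,225)):
    L(n+'L',(a,b),(284,300),.064,side='h');L(n+'R',(a,b),(333,350),.064,side='h')
L('baseR_L',(238,248),(286,304),.036,side='h');L('baseR_R',(238,248),(328,346),.036,side='h')
L('base+L',(40,64),(286,302),.036,side='h');L('base+R',(40,64),(330,346),.036,side='h')
L('b2 rear',(226,236),(305,330),.064,field=V,thr=222);L('rowend',(246,258),(305,328),.036)
L('b1 front',(64,74),(305,330),.064,field=V,thr=231)
h=cv2.cvtColor(r,cv2.COLOR_RGB2HSV); red=((h[...,0]<6)|(h[...,0]>172))&(h[...,1]>150)
top=red&(h[...,2]>150); vv,uu=np.nonzero(top); print(len(uu),uu.mean(),vv.mean(), wproj(m,uu,vv,.112).mean(0))
print(wproj(m,[482,316,546],[247,291,187],[.112,.086,.076]).round(4))
go([.623,-.0087,.18],-62.5)
E
```

```text
b1L [0.4616 0.0786] ang 93.89
b1R [0.5016 0.085 ] ang 93.4
b2L [0.4654 0.0122] ang 92.86
b2R [0.5058 0.0119] ang 93.12
baseR_L [ 0.4676 -0.0503] ang 93.4
baseR_R [ 0.5088 -0.0476] ang 93.98
base+L [0.4574 0.1353] ang 93.14
base+R [0.498 0.136] ang 93.1
b2 rear [ 0.4879 -0.0232] ang 18.66
rowend [ 0.4884 -0.0608] ang 2.83
b1 front [0.4796 0.117 ] ang 3.1
422 481.7796208530806 246.38862559241707 [ 0.62332599 -0.01097784  0.112     ]
[[ 0.6236 -0.0115  0.112 ]
 [ 0.4901 -0.0736  0.086 ]
 [ 0.7108  0.0361  0.076 ]]
t 14.2 pos [0.4887 0.0103 0.1969] ang 3.29 tilt [-0.0127  0.0034 -0.9999] w 0.0683 F [-1.  -0.4 -0.5] q6 -0.2
  shift cm [ 1.51 13.32  2.67] turn 1.148
```

Emit:
play_rows([
  [[0, 4, 0.5], 0.145, -0.2],
  [[0, 8, 1], 0.29, -0.2],
  [[0.5, 12, 2], 0.435, -0.2],
  [[0.5, 13.3, 2.7], 0.58, -0.2],
  [[0.5, 13.3, 2.7], 0.72, -0.2],
])

```text
time_s: 14.7
position: [0.6234, -0.0098, 0.1865]
tool_rot: [-0.304, -0.632, -0.312, 0.641]
ft_force: [-0.3, -0.2, -0.1]
grip_width: 0.0513
```

```bash
python3 -c "
from h import *
go([.6234,-.010,.16],-63.2)"
```

```text
t 14.7 pos [ 0.6234 -0.0098  0.1865] ang -38.35 tilt [-0.0166  0.0037 -0.9999] w 0.0513 F [-0.3 -0.2 -0.1] q6 0.53
  shift cm [ 2.65  0.06 -0.01] turn 0.434
```

Emit:
play_rows([
  [[1, 0.05, 0], 0.145, -0.2],
  [[2, 0.05, 0], 0.29, -0.2],
  [[3, 0.05, 0], 0.43, -0.2],
  [[3, 0.05, 0], 0.435, -0.2],
  [[3, 0.05, 0], 0.435, -0.2],
])

```text
time_s: 15.2
position: [0.6223, -0.0099, 0.1548]
tool_rot: [-0.162, -0.681, -0.168, 0.694]
ft_force: [0.8, -0.8, -0.1]
grip_width: 0.0512
```

```bash
python3 -c "
from h import *
m,r,d=wrist('w7')
h=cv2.cvtColor(r,cv2.COLOR_RGB2HSV); red=((h[...,0]<6)|(h[...,0]>172))&(h[...,1]>150)&(h[...,2]>60)
vv,uu=np.nonzero(red);print(len(uu),uu.min(),uu.max(),vv.min(),vv.max())
go([.6234,-.010,.108],-63.2)"
```

```text
1496 306 343 202 252
t 15.25 pos [ 0.6228 -0.01    0.1557] ang -63.09 tilt [-0.018   0.0039 -0.9998] w 0.051 F [-0.1 -0.2 -0.7] q6 0.96
  shift cm [ 4.77  0.08 -0.12] turn 0.002
```

View pics/w7.png

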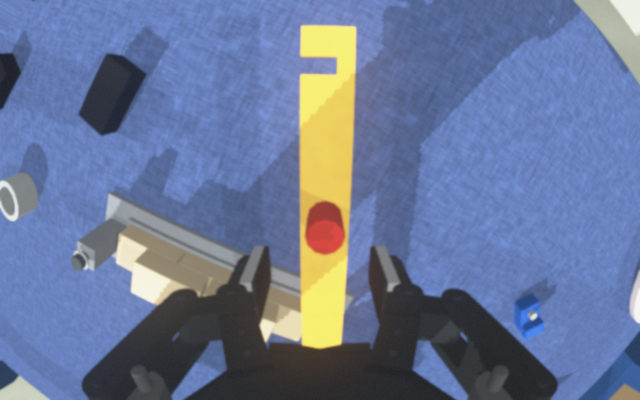

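The knob top is at (325,233), centred between the fingers at u≈255 and 385, so I can descend around it.

Emit:
play_rows([
  [[1.5, 0.1, -0.1], 0, -0.2],
  [[3, 0.15, -0.1], 0, -0.2],
  [[4.7, 0.2, -0.1], 0, -0.2],
  [[4.7, 0.2, -0.1], 0, 0.15],
  [[4.7, 0.2, -0.1], 0, 0.15],
])

```text
time_s: 15.75
position: [0.623, -0.011, 0.1074]
tool_rot: [-0.161, -0.681, -0.168, 0.694]
ft_force: [0.3, 0.4, 0.9]
grip_width: 0.0363
```

```bash
cat >> h.py <<'E'
PV=np.array([.490,-.0775])
def arc(*phis,z=.108):
    for p in phis:
        q=PV+.15*np.array([np.cos(np.radians(p)),np.sin(np.radians(p))]); go([*q,z],p-90)
E
python3 -c "
from h import *
arc(30,36,44,52,60)"
```

```text
t 15.75 pos [ 0.623  -0.011   0.1074] ang -63.08 tilt [-0.0203  0.0042 -0.9998] w 0.0363 F [0.3 0.4 0.9] q6 0.96
  shift cm [-0.05 -0.9  -0.11] turn -0.054
t 15.75 pos [ 0.623  -0.011   0.1074] ang -63.08 tilt [-0.0203  0.0042 -0.9998] w 0.0363 F [0.3 0.4 0.9] q6 0.96
  shift cm [-0.03 -2.46  0.06] turn -0.158
t 15.75 pos [ 0.623  -0.011   0.1074] ang -63.08 tilt [-0.0203  0.0042 -0.9998] w 0.0363 F [0.3 0.4 0.9] q6 0.96
  shift cm [ 0.01 -4.5   0.53] turn -0.298
t 15.75 pos [ 0.623  -0.011   0.1074] ang -63.08 tilt [-0.0203  0.0042 -0.9998] w 0.0363 F [0.3 0.4 0.9] q6 0.96
  shift cm [ 0.04 -6.46  1.28] turn -0.438
t 15.75 pos [ 0.623  -0.011   0.1074] ang -63.08 tilt [-0.0203  0.0042 -0.9998] w 0.0363 F [0.3 0.4 0.9] q6 0.96
  shift cm [ 0.08 -8.28  2.3 ] turn -0.577
```

Emit:
play_rows([
  [[0, -0.9, -0.1], -0.05, 0.15],
  [[0, -2.45, 0.05], -0.16, 0.15],
  [[0, -4.5, 0.5], -0.3, 0.15],
  [[0, -6.45, 1.3], -0.44, 0.15],
  [[0, -8.3, 2.3], -0.58, 0.15],
])

```text
time_s: 16.25
position: [0.5656, 0.0528, 0.1099]
tool_rot: [-0.352, -0.606, -0.361, 0.615]
ft_force: [0.7, -1.6, -1.3]
grip_width: 0.0363
```

```bash
python3 -c "
from h import *
arc(64,70,76,82,87)"
```

```text
t 16.25 pos [0.5656 0.0528 0.1099] ang -29.5 tilt [-0.0174  0.0038 -0.9998] w 0.0363 F [ 0.7 -1.6 -1.3] q6 0.47
  shift cm [ 0.21 -1.07  0.09] turn -0.061
t 16.25 pos [0.5656 0.0528 0.1099] ang -29.5 tilt [-0.0174  0.0038 -0.9998] w 0.0363 F [ 0.7 -1.6 -1.3] q6 0.47
  shift cm [ 0.24 -2.63  0.27] turn -0.166
t 16.25 pos [0.5656 0.0528 0.1099] ang -29.5 tilt [-0.0174  0.0038 -0.9998] w 0.0363 F [ 0.7 -1.6 -1.3] q6 0.47
  shift cm [ 0.27 -4.17  0.61] turn -0.27
t 16.25 pos [0.5656 0.0528 0.1099] ang -29.5 tilt [-0.0174  0.0038 -0.9998] w 0.0363 F [ 0.7 -1.6 -1.3] q6 0.47
  shift cm [ 0.3  -5.66  1.11] turn -0.375
t 16.25 pos [0.5656 0.0528 0.1099] ang -29.5 tilt [-0.0174  0.0038 -0.9998] w 0.0363 F [ 0.7 -1.6 -1.3] q6 0.47
  shift cm [ 0.32 -6.85  1.64] turn -0.462
```

Emit:
play_rows([
  [[0.2, -1.1, 0.1], -0.06, 0.15],
  [[0.2, -2.6, 0.3], -0.17, 0.15],
  [[0.2, -4.2, 0.6], -0.27, 0.15],
  [[0.2, -5.7, 1.1], -0.37, 0.15],
  [[0.2, -6.8, 1.6], -0.46, 0.15],
])

```text
time_s: 16.75
position: [0.4989, 0.0727, 0.1103]
tool_rot: [-0.483, -0.51, -0.492, 0.515]
ft_force: [1.5, -0.5, -1.0]
grip_width: 0.0365
```

```bash
python3 -c "
from h import *
arc(88,90,92,93.3,95)"
```

```text
t 16.75 pos [0.4989 0.0727 0.1103] ang -2.88 tilt [-0.0146  0.0038 -0.9999] w 0.0365 F [ 1.5 -0.5 -1. ] q6 0.03
  shift cm [ 0.23 -0.36  0.05] turn -0.015
t 16.75 pos [0.4989 0.0727 0.1103] ang -2.88 tilt [-0.0146  0.0038 -0.9999] w 0.0365 F [ 1.5 -0.5 -1. ] q6 0.03
  shift cm [ 0.24 -0.89  0.07] turn -0.05
t 16.75 pos [0.4989 0.0727 0.1103] ang -2.88 tilt [-0.0146  0.0038 -0.9999] w 0.0365 F [ 1.5 -0.5 -1. ] q6 0.03
  shift cm [ 0.25 -1.41  0.1 ] turn -0.085
t 16.75 pos [0.4989 0.0727 0.1103] ang -2.88 tilt [-0.0146  0.0038 -0.9999] w 0.0365 F [ 1.5 -0.5 -1. ] q6 0.03
  shift cm [ 0.25 -1.75  0.14] turn -0.108
t 16.75 pos [0.4989 0.0727 0.1103] ang -2.88 tilt [-0.0146  0.0038 -0.9999] w 0.0365 F [ 1.5 -0.5 -1. ] q6 0.03
  shift cm [ 0.26 -2.19  0.19] turn -0.137
```

Emit:
play_rows([
  [[0.2, -0.5, 0], -0.03, 0.15],
  [[0.2, -1, 0.1], -0.06, 0.15],
  [[0.2, -1.5, 0.1], -0.1, 0.15],
  [[0.2, -1.9, 0.15], -0.108, 0.15],
  [[0.2, -1.9, 0.15], -0.108, 0.15],
])

```text
time_s: 17.25
position: [0.4802, 0.0722, 0.1094]
tool_rot: [0.51, 0.483, 0.518, -0.488]
ft_force: [0.9, -0.6, 0.5]
grip_width: 0.0361
```

Emit:
play_rows([
  [[0, -0.1, 0], 0, 0.15],
  [[0, -0.2, 0], 0, 0.15],
  [[0, -0.3, 0], 0, 0.15],
])

```text
time_s: 17.55
position: [0.4776, 0.0721, 0.1097]
tool_rot: [0.51, 0.484, 0.518, -0.487]
ft_force: [1.9, 0.7, 0.6]
grip_width: 0.0366
```

```bash
python3 -c "
from h import *
arc(93.3)"
```

```text
t 17.55 pos [0.4776 0.0721 0.1097] ang 3.27 tilt [-0.0123  0.004  -0.9999] w 0.0366 F [1.9 0.7 0.6] q6 -0.08
  shift cm [0.16 0.38 0.01] turn -0.001
```

Still only the friction force (about 1.5 N), so I'll keep pushing gently to the stop.

Emit:
play_rows([
  [[0.1, -0.1, 0], 0, 0.15],
  [[0.1, -0.2, 0], 0, 0.15],
  [[0.1, -0.2, 0], 0, 0.15],
])

```text
time_s: 17.85
position: [0.4754, 0.0719, 0.1086]
tool_rot: [0.51, 0.484, 0.518, -0.488]
ft_force: [1.7, -0.2, 0.3]
grip_width: 0.0365
```

Emit:
play_rows([
  [[0, -0.1, 0], 0, 0.15],
  [[0, -0.15, 0], 0, 0.15],
])

```text
time_s: 18.05
position: [0.4749, 0.0719, 0.1088]
tool_rot: [0.51, 0.484, 0.518, -0.487]
ft_force: [8.0, 0.6, -4.0]
grip_width: 0.0363
```

```bash
python3 -c "
from h import *
arc(93.3)"
```

```text
t 18.05 pos [0.4749 0.0719 0.1088] ang 3.25 tilt [-0.0099  0.0042 -0.9999] w 0.0363 F [ 8.   0.6 -4. ] q6 -0.08
  shift cm [0.07 0.65 0.  ] turn -0.001
```

Emit:
play_rows([
  [[0, -0.15, 0], 0, 0.15],
  [[0, -0.2, 0], 0, 0.15],
])

```text
time_s: 18.25
position: [0.4747, 0.0719, 0.1089]
tool_rot: [0.512, 0.486, 0.516, -0.486]
ft_force: [11.9, 1.8, -8.5]
grip_width: 0.0367
```

Emit:
play_rows([
  [[0, 0.5, 0], 0, -0.2],
  [[0, 0.7, 0], 0, -0.3],
  [[-3, 0.7, 0], 0, -0.3],
  [[-7, 0.7, 0], 0, -0.3],
  [[-11, 0.7, 0], 0, -0.3],
])

```text
time_s: 18.75
position: [0.4812, 0.0717, 0.2192]
tool_rot: [0.511, 0.485, 0.517, -0.487]
ft_force: [1.4, -0.4, -0.3]
grip_width: 0.0552
```

```bash
python3 -c "
from h import *
go([.48,.0,.3],3.3)"
```

```text
t 18.75 pos [0.4812 0.0717 0.2192] ang 3.24 tilt [-0.0084  0.0045 -1.    ] w 0.0552 F [ 1.4 -0.4 -0.3] q6 -0.07
  shift cm [-8.11 -0.59  7.12] turn -0.001
```

Emit:
play_rows([
  [[-3, 0, 1], 0, -0.6],
  [[-5, 0, 2], 0, -0.6],
  [[-5, 0, 3], 0, -0.6],
  [[-5, 0, 3], 0, -0.6],
])

```text
time_s: 19.15
position: [0.4831, 0.0406, 0.2686]
tool_rot: [0.51, 0.485, 0.517, -0.487]
ft_force: [-0.8, -0.5, -0.1]
grip_width: 0.0684
```

```bash
python3 - <<'E'
from h import *
m,r,d=wrist('w8')
go([.48,.05,.27],3.3)
rs,ds,ws=pts('scene')
a=cv2.resize(r[0:330,180:480],None,fx=1.6,fy=1.6,interpolation=cv2.INTER_CUBIC); b=cv2.resize(rs[140:240,230:380],None,fx=2.1,fy=2.1,interpolation=cv2.INTER_CUBIC)
c=np.zeros((528,800,3),np.uint8); c[:,:480]=a; c[:b.shape[0],485:485+b.shape[1]]=b[:,:315]
save('fin',c)
t=np.load('/tmp/top.npz')['r'].astype(int); r2,_,_=pts('top'); D=abs(r2-t).max(-1)
for n,(u,v) in {'sleeve':(213,258),'clip':(445,207)}.items(): print(n,np.median(D[v-10:v+10,u-10:u+10]),np.percentile(D[v-10:v+10,u-10:u+10],95))
E
```

```text
t 19.2 pos [0.4825 0.0412 0.2677] ang 3.17 tilt [-0.0108  0.0047 -0.9999] w 0.0685 F [-0.6  0.1 -0.1] q6 -0.14
  shift cm [-0.23 -0.21 -0.89] turn -0.002
sleeve 4.5 15.0
clip 4.0 5.0
```

View pics/fin.png

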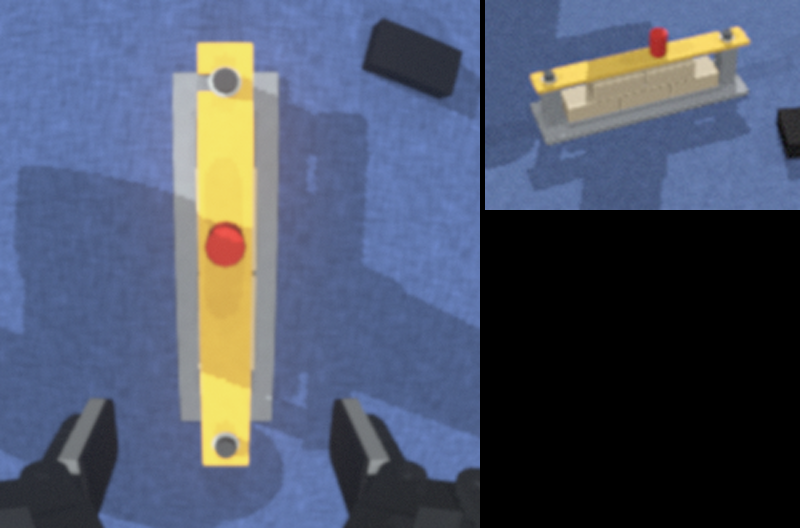

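The strap lies along the cradle with the lock bolt in its slot at (225,81) and the pivot at (226,446). The second course is level and staggered, and nothing is touching the gripper.

```bash
python3 -c "
from h import *
print(bot.hand_in())"
```

```text
the job is handed in; nothing more can be done
None
```

Both loose bricks now form the second course, and the yellow strap is home around the lock bolt. I handed the job in at about 19 s of the 67 s allowed; no verdict is reported.

- **Bricks:** each was lowered until the force reading showed contact, then released. The top faces measured 63.8 mm above the table (nominal 64), with under 0.4° of slope. Both bricks read about 0.8–0.9 mm to the +x side of the first course, which is within the cameras' 2 mm accuracy, and they are flush with each other. Brick 1 measured within about 1 mm of its seat lengthwise.
- **Strap:** the push force rose from about 1.5 N to 12 N with no more movement, which I took as the stop. The last picture shows the lock bolt in the slot and the strap in line with the cradle.
- **Bystanders:** the sleeve and clip look unchanged in the top view before and after.

**Checks that failed or disagreed:**
- The far-end edge fit on brick 2 gave a meaningless angle, so I judged its lengthwise position from the commanded placement and the visible gap between the bricks. I did not measure it again.
- The tool tilted by up to about 1° during the moves, but the level check above showed no effect on the bricks.

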